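Sweep the switch bank off and park it

ROBOT

A 7-joint arm with a two-finger parallel gripper is mounted at the origin on the work surface. World frame = base frame: x ahead of the robot, y to its left, z up, the work surface at z = 0. Lengths are in m, angles in rad, forces in N, time in s.
With the tool pointing down it reaches from about 0.4 to 0.85 m from the base axis. Payload 4.5 kg.
Tool frame: the origin (TCP) lies at the very end of the fingers, on their centre line; the grasp point (between the pads) lies 19 mm behind it (tcp_to_grasp is the z of the grasp point in the tool frame, in m); z points along the fingers, y is the line along which they close (so a half turn about z gives the same grasp; the last joint's range is limited). The gripper opens to 88 mm and grips with 3 to 60 N. Pads are 18 mm wide; open, the fingers measure 123 mm over their backs; the gripper's body (75 mm by 187 mm) begins 45 mm behind the grasp point.
Start: joints at [-1.299, 0.689, -0.195, 1.565, 0.157, 0.902, -0.215], TCP at [0.147, 0.607, 0.239] pointing down, gripper open.
Joint ranges: [-3.01, 3.01], [-0.46, 2.08], [-1.47, 1.51], [0.13, 2.56], [-1, 4.14], [0.04, 2.09], [-2.66, 2.66]. Speed limits (rad/s): [2.57, 2.57, 3.14, 3.14, 3.14, 3.14, 3.14].

INTERFACE

Orientations are given as a unit quaternion [x, y, z, w].
In Python, from plant import * gives the robot as it stands. The module is installed in compiled form; this text tells all that it offers.
- The arm moves only by the shell command python3 -m jog 'ROWS' [OPENING] [FORCE]. ROWS is JSON, a list that holds one entry, the list of rows, each a list of 6 numbers: the shift along the tool's x, y, z in m, then the turn, a rotation vector about the tool's x, y, z in rad. In form: [[[dx, dy, dz, ax, ay, az], ...]]. A call has 1 to 12 rows; each row shifts and turns the commanded pose from where the row before left it, along the tool's axes as they then stand; what a row does not reach is not made up. A row lasts 1/8 s, in which the tool goes at most 62.5 mm and 10.7 degrees, less where a joint would pass 70% of its speed; a pose out of reach is approached as far as the arm can. A call with a gripper value outside its range is refused whole. OPENING is the finger opening in m, from 0 to 0.0881, set as the call begins (- or left out, the last holds). The fingers move at their own pace and stop on an object; FORCE is the grip in N (left out, the last holds). Time passes only in rows, so rows that do not move let the fingers close. It gives the time, the measured TCP pose, the force, the opening and the grip force at its end, in the units of the state.
- get_state(): the state, without advancing time (a new reading comes with each control period).
- snapshot(name): name is "scene" or "side" or "wrist"; returns a dict with "frame" (400x640x3 uint8, red, green, blue), "mtx" (3x3 intrinsics, pixels), "D" ([k1, k2, p1, p2, k3] as OpenCV has them; the pictures are not rectified), "xyz" and "orientation" of the camera in the world; the wrist camera has in their place "mount" (4x4, takes a point from camera to tool coordinates, whose origin is the TCP and whose axes are the flange's). Camera axes: x right, y down, z forward; pixel columns grow to the right and rows downward; lengths in m; the calibration is good to about 2 mm. A picture is of the moment at which its call begins: read the wrist's pose just before it. There is no depth.
- finish_job(): hands the job in; it is judged then, once.
The state is a dict: "clock": time; "q": joint angles; "qd": joint speeds; "joint_torque": joint torques, N m; "tool_pos": TCP position; "eef_rot": TCP orientation; "contact_force": force on the tool from outside, world axes, zero at the start; "moment": the same for the moment, N m; "opening": opening from 0.0 (shut) to 1.0 (fully open); "finger_force": force on a finger pad.
Only numpy, scipy, OpenCV 4.12 (cv2) and the standard library are available. Lean on these libraries where they do the work, as an engineer would, in place of code of your own. Each camera call takes 0.05 s, during which the arm holds its last target. There are 200 camera calls.

TASK

Shut the games corner down: reaching under the glass riser's edge, sweep the four levers of the switch bank off one after another in a single finger drag along the row, without lifting away until all are off, then push on against the bank's end cheek until you feel the bank come fully home against its hidden stop. Do it gently, without ramming the stop or knocking the glass, leave everything else on the desk where it is, and draw the hand back clear of the riser.

Things in the scene. Friction and masses are not known exactly. Their poses are not given: they have to be found in the camera images.
- riser: Clear glass riser shelf, fixed: slab 420 (y) x 170 (x) x 8 mm, underside 150 mm above the board, on four 22 mm round legs (x -10 and +70, y +-190 mm). Origin on the board under the slab's centre; x away from the robot, z up. Its front edge, x = -85 mm, overhangs the levers by about 15 mm: an upright tool cannot get at them, one leaning 35 to 45 degrees, reaching forward under the edge, can.
- rail: Fixed aluminium rail, 270 (y) x 75 (x) x 14 mm high, on the board under the riser's front edge, carrying the switch bank. Origin on the board under its middle; y runs along the row of levers, the way they are swept off and the bank slides to park; x points away from the robot, under the riser; z up.
- bank (a joint): Sliding of the white plastic switch bank along the rail's +y, m. It starts at a different place each time and parks against a hard stop hidden in the rail: how far off (15 to 60 mm from the start) is not marked and must be felt. Sliding takes about 7 N, a lever at most 4 N at its tip. Bank: 195 (y) x 60 (x) mm, flat top 30 mm above the board.
- cheek (a point): Middle of the end cheek's face that looks to the levers (rail's -y), 53 mm above the board. The cheek stands at the bank's +y end, 50 mm wide in x, 14.5 mm thick, top 70 mm above the board: the sweeping finger meets it after the last lever and pushes the bank by it. Moves with the bank.
- lever1 (a joint): Black bat lever 1 of 4 (along +y), rad: 0 = on, leaning 20 deg from upright to -y; 1.6 = off, lying 72 deg past upright to +y. Beyond 1.0 counts as off. It is stiff and stays where it is left, with no snap: a finger passing too high leaves it half thrown. 30 mm long from its pivot, 16 mm wide in x, 8 mm thick; top 60 mm above the board when on, 45 when off: a fingertip 48 to 55 mm above the board sweeps it off and passes over.
- lever2 (a joint): Black bat lever 2 of 4 (along +y), rad: 0 = on, leaning 20 deg from upright to -y; 1.6 = off, lying 72 deg past upright to +y. Beyond 1.0 counts as off. It is stiff and stays where it is left, with no snap: a finger passing too high leaves it half thrown. 30 mm long from its pivot, 16 mm wide in x, 8 mm thick; top 60 mm above the board when on, 45 when off: a fingertip 48 to 55 mm above the board sweeps it off and passes over.
- lever3 (a joint): Black bat lever 3 of 4 (along +y), rad: 0 = on, leaning 20 deg from upright to -y; 1.6 = off, lying 72 deg past upright to +y. Beyond 1.0 counts as off. It is stiff and stays where it is left, with no snap: a finger passing too high leaves it half thrown. 30 mm long from its pivot, 16 mm wide in x, 8 mm thick; top 60 mm above the board when on, 45 when off: a fingertip 48 to 55 mm above the board sweeps it off and passes over.
- lever4 (a joint): Black bat lever 4 of 4 (along +y), rad: 0 = on, leaning 20 deg from upright to -y; 1.6 = off, lying 72 deg past upright to +y. Beyond 1.0 counts as off. It is stiff and stays where it is left, with no snap: a finger passing too high leaves it half thrown. 30 mm long from its pivot, 16 mm wide in x, 8 mm thick; top 60 mm above the board when on, 45 when off: a fingertip 48 to 55 mm above the board sweeps it off and passes over.
- pivot1 (a point): Pivot of lever 1, 32 mm above the board, moves with the bank. The pivots of levers 2, 3 and 4 lie 40, 80 and 120 mm further along the rail's +y; the cheek's face lies 155 mm further.
- owl: White ceramic owl, 90 mm wide, 155 mm tall, standing loose on the glass riser near its -y end. Origin under its centre.
- tumbler: Clear glass tumbler, 74 mm across, 100 mm tall, loose, off the +y end of the riser. Origin under its centre. (Also on the desk, fixed: a three-tier aluminium tray 195 mm high far to the left, y over 0.45 m, and a black console with a reset button, 65 mm high, far to the right, y below -0.38 m.)
- controller: Red plastic game controller lying flat, 170 mm (y) x 60 mm (x), 35 mm high, loose. Origin under its centre.
- cartridge_a: Blue game cartridge lying flat in front of the riser, 105 mm (y) x 80 mm (x) x 20 mm, loose. Origin under its centre.
- cartridge_b: Blue game cartridge lying flat under the riser behind the switch bank, 105 mm (y) x 80 mm (x) x 20 mm, loose. Origin under its centre.

How it is judged:
By the outcome, as a careful person would: the job done as asked, in the order asked, and still so for the second after the job is handed in, with the robot touching nothing.
It also fails if it takes over 37 s, if anything falls off the work surface, if the arm or the gripper's body presses on something with over 40 N, if the wrist force passes 120 N, or if a joint passes its speed limit or range.

## Working session

There is one attempt and no reset: what is moved stays moved. The work goes in short steps, Python scripts to look and compute and a shell command to move; the robot and the scene stay as the last step left them, time stands still between calls to the robot, and variables do not carry over. Pictures are saved under pics/ and viewed, at most 10 in all, crops included, and the job is handed in when it is done.

```bash
mkdir -p pics; python3 - <<'E'
from plant import *
import cv2
print(get_state())
for n in("scene","side"):
    s=snapshot(n); cv2.imwrite(f"pics/{n}0.png",s["frame"][:,:,::-1]); print(n,s["mtx"],s["D"],s["xyz"],s["orientation"])
E
```

```text
{'clock': 0.0, 'q': array([-1.29921325,  0.68996293, -0.19449146,  1.56633031,  0.15726195,
        0.90251671, -0.21509364]), 'qd': array([ 0.00133396, -0.000299  , -0.00122771, -0.00030642, -0.00013785,
       -0.00063631, -0.00138791]), 'joint_torque': array([-2.21519022e-04, -5.27558613e+01, -1.26710594e+00, -1.53428328e+01,
       -5.26681042e-02,  6.42982821e-03,  1.58259268e-04]), 'tool_pos': array([0.14712125, 0.60678669, 0.23792626]), 'eef_rot': array([ 1.18587720e-01,  9.92943158e-01, -9.14450242e-04, -4.77688430e-05]), 'contact_force': array([-0.50402666, -0.23671002, -0.01070826]), 'moment': array([0.00649429, 0.02355255, 0.06723888]), 'finger_force': 0.0, 'opening': 0.9987908934053059}
scene [[423.40812949   0.         318.5538169 ]
 [  0.         423.40812949 201.79406015]
 [  0.           0.           1.        ]] [-0.05329177  0.          0.          0.          0.        ] [0.89987963 0.05953212 1.04037149] [ 0.75758561  0.63379122 -0.09850915 -0.12111433]
side [[413.81414846   0.         320.60819192]
 [  0.         413.81414846 199.41121209]
 [  0.           0.           1.        ]] [-0.09706541  0.          0.          0.          0.        ] [0.39564343 0.36703702 1.08104511] [-0.28880818  0.94329021 -0.15551185  0.05108299]
```

View pics/scene0.png

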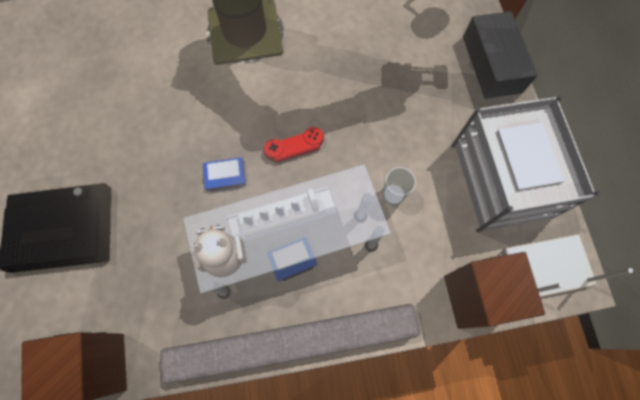

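View pics/side0.png

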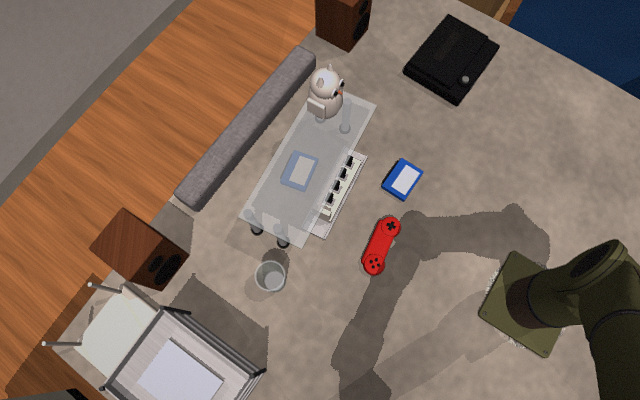

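The side view shows the bank near (340,188), with levers at about (349,161) to (330,198). The riser corners are near (375,104), (307,247) and (240,215). I'll enlarge both views.

```bash
python3 - <<'E'
import cv2
a=cv2.imread("pics/side0.png")[85:265,225:415]; b=cv2.imread("pics/scene0.png")[155:305,175:425]
cv2.imwrite("pics/sidec.png",cv2.resize(a,None,fx=3.3,fy=3.3,interpolation=cv2.INTER_CUBIC)) 
cv2.imwrite("pics/scenec.png",cv2.resize(b,None,fx=3.2,fy=3.2,interpolation=cv2.INTER_CUBIC))
E
```

```text
(no output)
```

View pics/sidec.png

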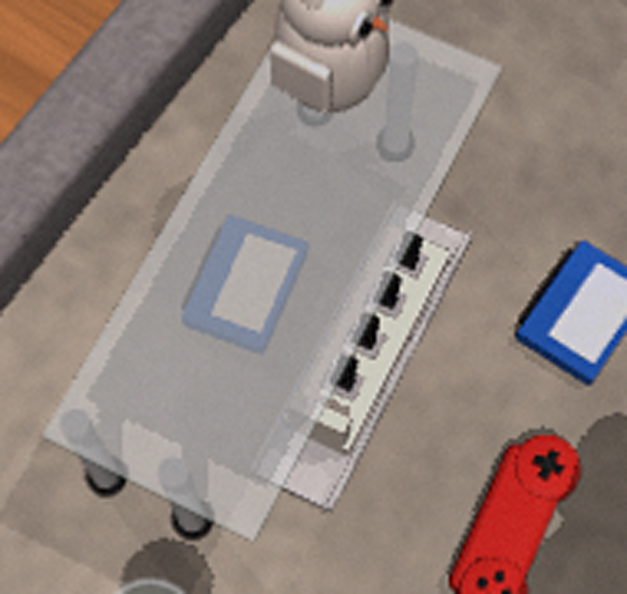

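View pics/scenec.png

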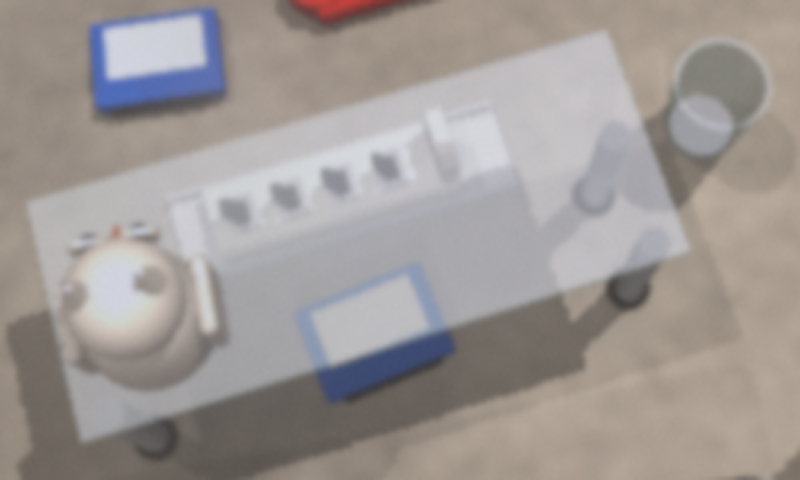

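```bash
cat > h.py <<'E'
import numpy as np, cv2
from scipy.spatial.transform import Rotation as R
from scipy.optimize import least_squares
from plant import *
def cam(n):
    s=snapshot(n); return s
def proj(s,P):
    Rw=R.from_quat(s["orientation"]).as_matrix(); t=np.array(s["xyz"])
    Pc=(np.atleast_2d(P)-t)@Rw
    return cv2.projectPoints(Pc,np.zeros(3),np.zeros(3),s["mtx"],np.array(s["D"]))[0][:,0]
def ray(s,uv,z):
    p=cv2.undistortPoints(np.array([[uv]],float),s["mtx"],np.array(s["D"]))[0,0]
    d=R.from_quat(s["orientation"]).as_matrix()@np.r_[p,1]; o=np.array(s["xyz"]); return o+d*(z-o[2])/d[2]
E
python3 - <<'E'
from h import *
S,C=cam("side"),cam("scene")
sd=lambda u,v:(225+u/3.3,85+v/3.3); sc=lambda u,v:(175+u/3.2,155+v/3.2)
def fit(obs,x0):
    def P(p,l): c,s=np.cos(p[2]),np.sin(p[2]); return [p[0]+c*l[0]-s*l[1],p[1]+s*l[0]+c*l[1],l[2]]
    f=lambda p:np.concatenate([(proj(k,P(p,l))[0]-uv) for k,uv,l in obs])
    r=least_squares(f,x0); print(r.x.round(4),np.degrees(r.x[2]).round(2),r.fun.reshape(-1,2).round(1).tolist())
    return r.x
z=.158
fr=[-.085,-.21,z];fl=[-.085,.21,z];bl=[.085,.21,z];br=[.085,-.21,z]
ri=fit([(S,sd(500,67),fr),(S,sd(254,540),fl),(S,sd(45,435),bl),(C,sc(28,203),fr),(C,sc(607,32),fl),(C,sc(690,248),bl),(C,sc(82,440),br)],[.75,0,0])
a=[-.0375,-.135,.014];b=[-.0375,.135,.014]
ra=fit([(S,sd(470,235),a),(S,sd(332,508),b),(C,sc(168,195),a),(C,sc(490,105),b)],[.7,0,0])
def loc(w,p):
    c,s=np.cos(p[2]),np.sin(p[2]); d=w[:2]-p[:2]; return np.round([c*d[0]+s*d[1],-s*d[0]+c*d[1]],4)
print("rail in riser",loc(ra[:2],ri))
for n,k,uv,zz in [("L1 tip",S,sd(412,238),.06),("L2",S,sd(391,280),.06),("L3",S,sd(370,320),.06),("L4",S,sd(349,360),.06),("cheek top front-ch",C,sc(428,110),.07),("cheek top +y",C,sc(443,107),.07),("cheekfront side cam",S,sd(349,430),.07),
 ("owl",C,sc(125,300),.22),("tumb",S,(270,277),.05),("ctrl",S,(381,245),.035),("ctrlA",S,(390,226),.035),("ctrlB",S,(373,265),.035),("cartA",S,(403,180),.02)]:
    w=ray(k,uv,zz); print(n,w.round(3),"rail",loc(w,ra))
E
```

```text
[0.6587 0.0356 0.1333] 7.64 [[-0.0, -0.6], [-0.5, 0.4], [-1.8, 0.2], [-1.4, -0.9], [-0.2, -2.0], [0.6, 0.2], [-0.6, 0.8]]
[0.5899 0.026  0.1226] 7.03 [[-0.1, -0.5], [-1.5, -0.1], [-1.0, -0.0], [0.3, -1.6]]
rail in riser [-0.0695 -0.0004]
L1 tip [ 0.599 -0.062  0.06 ] rail [-0.002  -0.0883]
L2 [ 0.593 -0.021  0.06 ] rail [-0.003  -0.0469]
L3 [0.588 0.018 0.06 ] rail [-0.0033 -0.0081]
L4 [0.583 0.055 0.06 ] rail [-0.0035  0.03  ]
cheek top front-ch [0.556 0.102 0.07 ] rail [-0.0248  0.0792]
cheek top +y [0.555 0.113 0.07 ] rail [-0.0238  0.0908]
cheekfront side cam [0.549 0.106 0.07 ] rail [-0.0307  0.0845]
owl [ 0.698 -0.11   0.22 ] rail [ 0.091  -0.1482]
tumb [0.589 0.319 0.05 ] rail [0.0345 0.2908]
ctrl [0.403 0.091 0.035] rail [-0.1779  0.0876]
ctrlA [0.409 0.035 0.035] rail [-0.178   0.0308]
ctrlB [0.392 0.147 0.035] rail [-0.1814  0.1441]
cartA [ 0.448 -0.103  0.02 ] rail [-0.1571 -0.1104]
```

Both fits hold together. The rail is at about (0.590, 0.026) with a yaw of about 7.2°. In rail y, pivot1 is near -0.078 and the cheek face near +0.078. The controller, cartridge and tumbler are clear of the path. I'll shut the gripper, turn to the rail's yaw and arc round in front.

```bash
python3 -m jog '[[[0,0,0,0,0,-0.182],[0,0,0,0,0,-0.182],[-0.0375,-0.0375,0,0,0,0],[-0.0375,-0.0375,0,0,0,0],[-0.0375,-0.0375,0,0,0,0],[-0.0375,-0.0375,0,0,0,0],[-0.0375,-0.0375,0,0,0,0],[-0.0375,-0.0375,0,0,0,0],[-0.0375,-0.0375,0,0,0,0],[-0.002,-0.055,0,0,0,0],[-0.002,-0.055,0,0,0,0],[-0.002,-0.055,0,0,0,0]]]' 0 10
```

```text
clock: 1.7
tool_pos: [0.4676, 0.2153, 0.2386]
eef_rot: [-0.063, 0.998, -0.0, 0.0]
contact_force: [1.7, -0.1, 0.2]
opening: 0.0
finger_force: 0.0
```

```bash
python3 -m jog '[[[0,-0.056,0,0,0,0],[0,-0.056,0,0,0,0],[0,-0.056,0,0,0,0],[0,-0.056,0,0,0,0],[0,-0.056,0,0,0,0],[-0.003,-0.055,0,0,0,0],[0,0,0,0,-0.175,0],[0,0,0,0,-0.175,0],[0,0,0,0,-0.175,0],[0,0,0,0,-0.175,0]]]'
cat > loc.py <<'E'
from h import *
p=np.array([.590,.026,7.2]);c,s=np.cos(np.radians(p[2])),np.sin(np.radians(p[2]))
def show():
    st=get_state();t=st["tool_pos"];d=t[:2]-p[:2]
    M=R.from_quat(st["eef_rot"]).as_matrix();Rr=np.array([[c,-s,0],[s,c,0],[0,0,1]])
    f=Rr.T@st["contact_force"]
    print("t",round(st["clock"],2),"rail",np.round([c*d[0]+s*d[1],-s*d[0]+c*d[1],t[2]],4),"F",f.round(1),"axes in rail\n",(Rr.T@M).round(3))
if __name__=="__main__": show()
E
python3 loc.py
python3 - <<'E'
from h import *
s=snapshot("side");cv2.imwrite("pics/s1.png",cv2.resize(s["frame"][60:310,220:560,::-1],None,fx=2.3,fy=2.3))
E
```

```text
clock: 2.95
tool_pos: [0.4884, -0.1256, 0.2205]
eef_rot: [-0.064, 0.986, -0.002, 0.156]
contact_force: [-0.8, -0.5, -1.0]
opening: 0.004
finger_force: 0.0
t 2.95 rail [-0.1198 -0.1376  0.2205] F [-0.8 -0.4 -1. ] axes in rail
 [[-0.952  0.     0.308]
 [-0.007  1.    -0.023]
 [-0.307 -0.025 -0.951]]
```

View pics/s1.png

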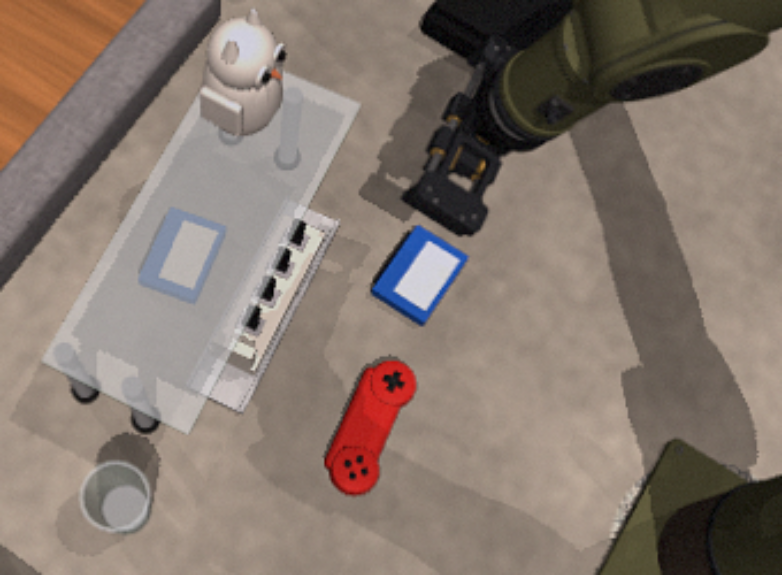

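The hand is in front of the riser, clear of the cartridge and the glass, but it leans only 18° so far. I'll continue the lean with slower rows.

```bash
python3 -m jog '[[[0,0,0,0,0,0],[0,0,0,0,-0.08,0],[0,0,0,0,-0.08,0],[0,0,0,0,0,0]]]'; python3 loc.py
```

```text
clock: 3.5
tool_pos: [0.4854, -0.1303, 0.2147]
eef_rot: [-0.065, 0.98, -0.007, 0.187]
contact_force: [-0.2, -0.7, 0.1]
opening: 0.003
finger_force: 0.0
t 3.5 rail [-0.1233 -0.1419  0.2147] F [-0.3 -0.7  0.1] axes in rail
 [[-0.931  0.     0.365]
 [-0.013  0.999 -0.035]
 [-0.365 -0.037 -0.93 ]]
```

```bash
python3 -c "
from plant import *
print(get_state()['q'].round(3))"
```

```text
[ 0.594  0.534 -0.543  2.278  1.485  0.195  0.422]
```

```bash
python3 -m jog '[[[0,0,0,0,-0.08,0],[0,0,0,0,-0.08,0],[0,0,0,0,-0.08,0],[0,0,0,0,-0.08,0],[0,0,0,0,-0.08,0],[0,0,0,0,-0.08,0]]]'; python3 loc.py;python3 -c "
from plant import *
print(get_state()['q'].round(3))"
```

```text
clock: 4.25
tool_pos: [0.4923, -0.1402, 0.2127]
eef_rot: [-0.07, 0.925, 0.002, 0.373]
contact_force: [1.0, 0.9, -0.7]
opening: 0.007
finger_force: 0.0
t 4.25 rail [-0.1178 -0.1527  0.2127] F [ 1.1  0.7 -0.7] axes in rail
 [[-0.722 -0.006  0.692]
 [-0.038  0.999 -0.03 ]
 [-0.691 -0.048 -0.721]]
[ 1.099  1.01  -1.424  2.556  2.256  0.994 -0.137]
```

```bash
cat > to.py <<'E'
import sys
from loc import *
X=np.array([float(v) for v in sys.argv[1:4]]);L=np.radians(float(sys.argv[4]))
st=get_state();M=R.from_quat(st["eef_rot"]).as_matrix();Rr=np.array([[c,-s,0],[s,c,0],[0,0,1]])
T=np.array([[-np.cos(L),0,np.sin(L)],[0,1,0],[-np.sin(L),0,-np.cos(L)]])
W=np.r_[p[:2]+(Rr@X)[:2],X[2]]
print("shift now-axes",(M.T@(W-st["tool_pos"])).round(4),"target-axes",((Rr@T).T@(W-st["tool_pos"])).round(4),"rotvec",R.from_matrix(M.T@Rr@T).as_rotvec().round(4),"q",st["q"].round(2)); show()
E
python3 to.py -.056 -.135 .121 40
```

```text
shift now-axes [0.018  0.0217 0.1084] target-axes [0.0116 0.0177 0.11  ] rotvec [-0.0317  0.0658  0.0369] q [ 1.1   1.01 -1.42  2.56  2.26  0.99 -0.14]
t 4.25 rail [-0.1178 -0.1527  0.2127] F [ 1.1  0.7 -0.7] axes in rail
 [[-0.722 -0.006  0.692]
 [-0.038  0.999 -0.03 ]
 [-0.691 -0.048 -0.721]]
```

```bash
python3 -m jog '[[[0.003,0.0035,0.018,-0.006,0.013,0.007],[0.003,0.0035,0.018,-0.006,0.013,0.007],[0.003,0.0035,0.018,-0.006,0.013,0.007],[0.003,0.0035,0.018,-0.006,0.013,0.007],[0.002,0.0035,0.018,-0.006,0.013,0.008],[0.002,0.0025,0.018,0,0,0],[0,0,0,0,0,0]]]'; python3 to.py 0.002 -.135 .052 40
```

```text
clock: 5.12
tool_pos: [0.5514, -0.1115, 0.1225]
eef_rot: [-0.058, 0.937, 0.025, 0.345]
contact_force: [1.0, -0.3, -0.2]
opening: 0.006
finger_force: 0.0
shift now-axes [ 0.0019 -0.0039  0.091 ] target-axes [ 0.0012 -0.0034  0.091 ] rotvec [ 0.0053  0.008  -0.0049] q [ 0.94  1.22 -1.3   2.42  2.33  1.06 -0.12]
t 5.12 rail [-0.0556 -0.1316  0.1225] F [ 1.  -0.4 -0.2] axes in rail
 [[-0.761  0.     0.649]
 [ 0.005  1.     0.005]
 [-0.649  0.007 -0.761]]
```

```bash
python3 -m jog '[[[0,-0.001,0.02,0,0,0],[0,-0.001,0.02,0,0,0],[0.001,-0.001,0.02,0,0,0],[0,0,0.018,0.005,0.008,-0.005],[0,0,0,0,0,0]]]'; python3 to.py 0.002 -.135 .052 40; python3 - <<'E'
from h import *
a=snapshot("side")["frame"][60:310,220:560,::-1];b=snapshot("scene")["frame"][0:300,40:440,::-1]
cv2.imwrite("pics/s2.png",np.hstack([cv2.resize(a,(400,300)),cv2.resize(b,(400,300))]))
E
```

```text
clock: 5.75
tool_pos: [0.6016, -0.1081, 0.0627]
eef_rot: [-0.059, 0.938, 0.021, 0.342]
contact_force: [-0.1, 0.3, 0.3]
opening: 0.005
finger_force: 0.0
shift now-axes [ 0.0013 -0.0005  0.0129] target-axes [ 0.0013 -0.0005  0.0129] rotvec [-0.0003  0.001  -0.0006] q [ 0.88  1.34 -1.22  2.29  2.4   1.06 -0.05]
t 5.75 rail [-0.0053 -0.1345  0.0627] F [-0.   0.3  0.3] axes in rail
 [[-0.765  0.001  0.644]
 [ 0.001  1.    -0.   ]
 [-0.644  0.    -0.765]]
```

View pics/s2.png

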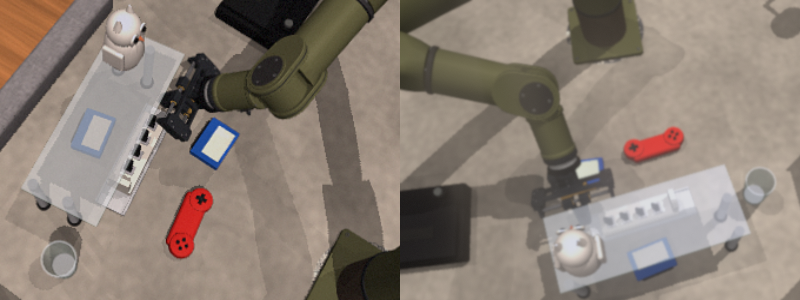

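Left: the finger is under the edge at the -y end of the row, before lever 1. Right: the elbow is out to the side and clear of the console. Next is the last bit down, then the first part of the sweep.

```bash
python3 -m jog '[[[0.001,0,0.007,0,0,0],[0,0,0.006,0,0,0],[0,0,0,0,0,0],[0,0.008,0,0,0,0],[0,0.008,0,0,0,0],[0,0.008,0,0,0,0],[0,0.008,0,0,0,0],[0,0.008,0,0,0,0],[0,0.008,0,0,0,0],[0,0.008,0,0,0,0],[0,0.008,0,0,0,0]]]'; python3 to.py 0.002 0.06 .052 40
```

```text
clock: 7.22
tool_pos: [0.6006, -0.0445, 0.0529]
eef_rot: [-0.058, 0.938, 0.02, 0.342]
contact_force: [0.7, -4.0, 2.1]
opening: 0.005
finger_force: 1.6
shift now-axes [0.0003 0.1312 0.0005] target-axes [0.0003 0.1312 0.0009] rotvec [-0.0026  0.0014 -0.0001] q [ 0.73  1.39 -1.24  2.33  2.41  1.23 -0.16]
t 7.22 rail [ 0.0016 -0.0712  0.0529] F [ 0.2 -4.1  2.1] axes in rail
 [[-0.765  0.002  0.644]
 [ 0.     1.    -0.003]
 [-0.644 -0.002 -0.765]]
```

```bash
python3 -m jog '[[[0,0.009,0,0,0,0],[0,0.009,0,0,0,0],[0,0.009,0,0,0,0],[0,0.009,0,0,0,0],[0,0.009,0,0,0,0],[0,0.009,0.001,0,0,0],[0,0.009,0,0,0,0],[0,0.009,0,0,0,0],[0,0.009,0,0,0,0],[0,0.009,0,0,0,0],[0,0.009,0,0,0,0],[0,0.009,0,0,0,0]]]'; python3 to.py 0.002 0.06 .052 40
```

```text
clock: 8.72
tool_pos: [0.5877, 0.0629, 0.0527]
eef_rot: [-0.059, 0.937, 0.02, 0.343]
contact_force: [0.2, -6.3, 5.3]
opening: 0.003
finger_force: 3.6
shift now-axes [0.0007 0.0231 0.0002] target-axes [0.0007 0.0231 0.0003] rotvec [-0.0026  0.0028  0.0004] q [ 0.46  1.42 -1.29  2.38  2.36  1.48 -0.36]
t 8.72 rail [0.0024 0.0369 0.0527] F [-0.6 -6.2  5.3] axes in rail
 [[-0.764  0.001  0.645]
 [-0.     1.    -0.003]
 [-0.645 -0.002 -0.764]]
```

```bash
python3 -m jog '[[[0,0.006,0,0,0,0],[0,0.005,0,0,0,0],[0,0.004,0,0,0,0],[0,0.003,0,0,0,0],[0,0.003,0,0,0,0],[0,0.003,0,0,0,0]]]'; python3 loc.py
```

```text
clock: 9.48
tool_pos: [0.5846, 0.0856, 0.0516]
eef_rot: [-0.058, 0.938, 0.02, 0.342]
contact_force: [1.4, -5.3, 1.5]
opening: 0.003
finger_force: 2.5
t 9.47 rail [0.0022 0.0598 0.0516] F [ 0.8 -5.5  1.5] axes in rail
 [[-0.766  0.003  0.643]
 [-0.     1.    -0.004]
 [-0.643 -0.003 -0.766]]
```

```bash
python3 -m jog '[[[0,0.002,0,0,0,0],[0,0.002,0,0,0,0],[0,0.002,0,0,0,0],[0,0.002,0,0,0,0]]]'; python3 loc.py
```

```text
clock: 9.98
tool_pos: [0.5834, 0.0953, 0.0522]
eef_rot: [-0.059, 0.938, 0.022, 0.342]
contact_force: [-0.3, -3.5, 1.4]
opening: 0.005
finger_force: 1.6
t 9.97 rail [0.0021 0.0696 0.0522] F [-0.8 -3.4  1.4] axes in rail
 [[-0.765 -0.     0.644]
 [-0.     1.     0.   ]
 [-0.644 -0.    -0.765]]
```

```bash
python3 -m jog '[[[0,0.002,0,0,0,0],[0,0.002,0,0,0,0],[0,0.002,0,0,0,0],[0,0.002,0,0,0,0]]]'; python3 loc.py
```

```text
clock: 10.48
tool_pos: [0.5825, 0.1033, 0.0524]
eef_rot: [-0.059, 0.937, 0.022, 0.342]
contact_force: [0.2, -2.1, 0.4]
opening: 0.008
finger_force: 1.3
t 10.47 rail [0.0023 0.0776 0.0524] F [-0.  -2.1  0.4] axes in rail
 [[-0.765 -0.     0.644]
 [-0.     1.     0.   ]
 [-0.644 -0.    -0.765]]
```

```bash
python3 - <<'E'
from h import *
a=snapshot("side")["frame"][110:240,290:420,::-1];b=snapshot("scene")["frame"][170:250,220:350,::-1]
cv2.imwrite("pics/s3.png",np.hstack([cv2.resize(a,(400,400),interpolation=2),cv2.resize(b,(400,400*80//130),interpolation=2).__class__(shape=(0,400,3),dtype=np.uint8)]) if 0 else np.hstack([cv2.resize(a,(400,400),interpolation=2),cv2.copyMakeBorder(cv2.resize(b,(400,246),interpolation=2),0,154,0,0,0)]))
E
```

```text
(no output)
```

View pics/s3.png

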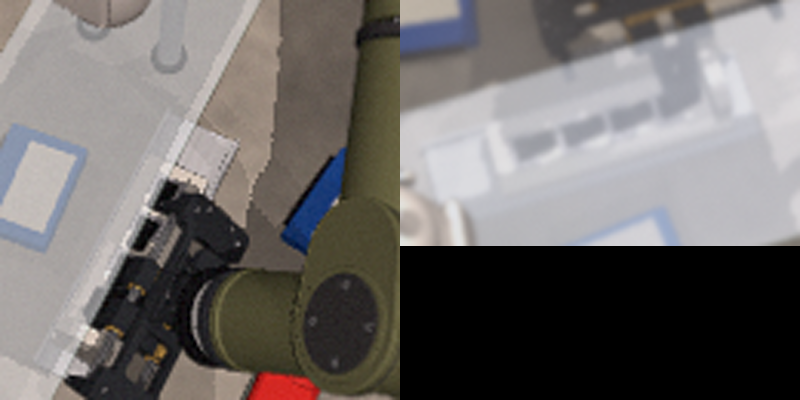

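All four levers look thrown. The bank has already moved about 20 mm towards +y, and the finger is close to the cheek. I'll carry on gently.

```bash
python3 -m jog '[[[0,0.002,0,0,0,0],[0,0.002,0,0,0,0],[0,0.002,0,0,0,0]]]'; python3 loc.py
```

```text
clock: 10.95
tool_pos: [0.5818, 0.1084, 0.0522]
eef_rot: [-0.059, 0.938, 0.021, 0.342]
contact_force: [-0.6, -6.8, 3.6]
opening: 0.005
finger_force: 3.6
t 10.95 rail [0.0022 0.0828 0.0522] F [-1.4 -6.6  3.6] axes in rail
 [[-0.765  0.001  0.644]
 [-0.     1.    -0.002]
 [-0.644 -0.002 -0.765]]
```

```bash
python3 -m jog '[[[0,0.002,0,0,0,0],[0,0.002,0,0,0,0],[0,0.002,0,0,0,0]]]'; python3 loc.py
```

```text
clock: 11.32
tool_pos: [0.5812, 0.1131, 0.0522]
eef_rot: [-0.059, 0.938, 0.019, 0.342]
contact_force: [0.2, -7.2, 3.3]
opening: 0.006
finger_force: 4.1
t 11.32 rail [0.0022 0.0875 0.0522] F [-0.7 -7.2  3.3] axes in rail
 [[-0.765  0.002  0.644]
 [-0.001  1.    -0.005]
 [-0.644 -0.004 -0.765]]
```

```bash
python3 -m jog '[[[0,0.002,0,0,0,0],[0,0.002,0,0,0,0],[0,0.002,0,0,0,0]]]'; python3 loc.py
```

```text
clock: 11.7
tool_pos: [0.5807, 0.1167, 0.0522]
eef_rot: [-0.058, 0.938, 0.017, 0.343]
contact_force: [-2.5, -15.9, 9.4]
opening: 0.006
finger_force: 8.2
t 11.7 rail [0.0022 0.0911 0.0522] F [ -4.4 -15.5   9.4] axes in rail
 [[-0.765  0.006  0.644]
 [-0.001  1.    -0.01 ]
 [-0.644 -0.008 -0.765]]
```

```bash
python3 -m jog '[[[0,0.002,0,0,0,0],[0,0.002,0,0,0,0],[0,0.002,0,0,0,0]]]'; python3 loc.py
```

```text
clock: 12.08
tool_pos: [0.5807, 0.1167, 0.0522]
eef_rot: [-0.056, 0.937, 0.01, 0.343]
contact_force: [-4.4, -31.1, 17.3]
opening: 0.004
finger_force: 15.6
t 12.07 rail [0.0021 0.0911 0.0522] F [ -8.3 -30.3  17.3] axes in rail
 [[-0.764  0.013  0.645]
 [-0.002  1.    -0.023]
 [-0.645 -0.019 -0.764]]
```

The force rose to 31 N with no further motion, so the bank is home against its stop. I'll unload before drawing back.

```bash
python3 -m jog '[[[0,-0.004,0,0,0,0],[0,-0.004,0,0,0,0],[0,-0.001,0,0,0,0],[0,0,0,0,0,0]]]'; python3 loc.py; python3 - <<'E'
from h import *
a=snapshot("side")["frame"][110:240,290:420,::-1];b=snapshot("scene")["frame"][170:250,220:350,::-1]
cv2.imwrite("pics/s4.png",np.hstack([cv2.resize(a,(250,250),interpolation=2),cv2.copyMakeBorder(cv2.resize(b,(550,338),interpolation=2)[:250],0,0,0,0,0)]))
E
```

```text
clock: 12.58
tool_pos: [0.5807, 0.1166, 0.0521]
eef_rot: [-0.059, 0.938, 0.02, 0.342]
contact_force: [0.4, -6.0, 2.7]
opening: 0.004
finger_force: 3.7
t 12.57 rail [0.0022 0.0911 0.0521] F [-0.4 -6.   2.7] axes in rail
 [[-0.765  0.002  0.644]
 [-0.     1.    -0.003]
 [-0.644 -0.003 -0.765]]
```

View pics/s4.png

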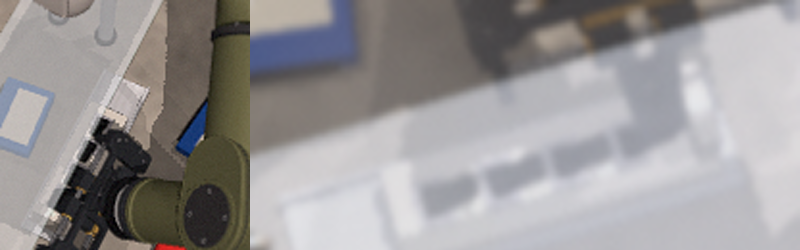

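The finger sits against the cheek face, with levers 1–3 lying flat and lever 4 under the finger. I'll unload fully and withdraw along the tool axis.

```bash
python3 -m jog '[[[0,-0.002,0,0,0,0],[0,-0.001,0,0,0,0],[0,0,-0.005,0,0,0],[0,0,-0.01,0,0,0],[0,0,-0.02,0,0,0],[0,0,-0.02,0,0,0],[0,0,-0.02,0,0,0],[0,0,-0.02,0,0,0],[0,0,-0.02,0,0,0],[0,0,0,0,0,0]]]'; python3 loc.py; python3 - <<'E'
from h import *
a=snapshot("side")["frame"][110:240,270:400,::-1];b=snapshot("scene")["frame"][170:250,220:350,::-1]
cv2.imwrite("pics/s5.png",np.hstack([cv2.resize(a,(400,400),interpolation=2),cv2.copyMakeBorder(cv2.resize(b,(400,246),interpolation=2),0,154,0,0,0)]))
E
```

```text
clock: 13.92
tool_pos: [0.5183, 0.1086, 0.1431]
eef_rot: [-0.06, 0.938, 0.02, 0.34]
contact_force: [-0.4, -0.2, -0.4]
opening: 0.004
finger_force: 0.0
t 13.93 rail [-0.0608  0.0909  0.1431] F [-0.4 -0.2 -0.4] axes in rail
 [[-0.768 -0.     0.64 ]
 [-0.002  1.    -0.001]
 [-0.64  -0.002 -0.768]]
```

View pics/s5.png

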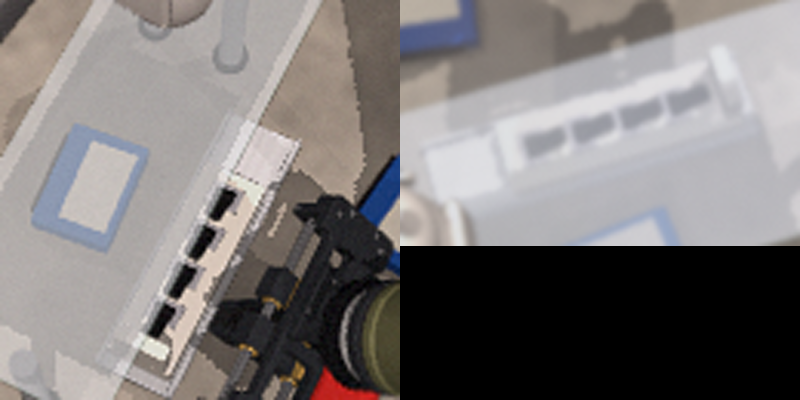

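All four levers lie equally flat and the bank is at the stop. I'll draw the hand a bit further back and hand in.

```bash
python3 -m jog '[[[0,0,-0.02,0,0,0],[0,0,-0.02,0,0,0],[0,0,-0.02,0,0,0],[0,0,-0.01,0,0,0],[0,0,0,0,0,0],[0,0,0,0,0,0]]]'; python3 loc.py; python3 -c "
from plant import *
print(get_state()['qd'].round(3)); print(finish_job())"
```

```text
clock: 14.78
tool_pos: [0.4963, 0.1091, 0.2011]
eef_rot: [-0.059, 0.942, 0.019, 0.329]
contact_force: [-0.1, -0.2, 0.3]
opening: 0.006
finger_force: 0.0
t 14.78 rail [-0.0825  0.0941  0.2011] F [-0.1 -0.2  0.3] axes in rail
 [[-0.782  0.003  0.623]
 [-0.     1.    -0.005]
 [-0.623 -0.004 -0.782]]
[-0.001  0.005  0.    -0.    -0.    -0.003 -0.001]
the job is handed in; nothing more can be done
None
```

The job is handed in at 14.8 s: one drag laid all four levers flat, the bank is home against its stop, and the hand is clear of the riser; the bank slid about 20 mm under lever drag before the finger reached the cheek, and the push on the stop peaked near 31 N because I sent one short step too many.

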